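# Stage busbar standoffs in order of height on the rail

## Robot

A 6-joint arm with a two-finger parallel gripper is mounted at the origin on a cart in front of the work surface, level with it; the furniture and walls round the work are solid. World frame = base frame: x ahead of the robot, y to its left, z up, the work surface at z = 0. Lengths are in mm, angles in rad, forces in N, time in s.
With the tool pointing down it reaches from about 375 to 925 mm from the base axis. Payload 5.7 kg.
Tool frame: the origin (TCP) lies between the finger pads; the fingertips stand finger_overhang ahead of it and the grasp point (between the pads) lies 2 mm behind it (finger_overhang is the distance from the TCP to the fingertips, in mm); z points along the fingers, y is the line along which they close (so a half turn about z gives the same grasp; the last joint's range is limited). The gripper opens to 88 mm and grips with 3 to 60 N. Pads are 20 mm wide; open, the fingers measure 115 mm over their backs; the gripper's body (75 mm by 178 mm) begins 61 mm behind the grasp point.
Start: joints at [1.181, 0.359, 1.51, -0, 1.272, -0.115], TCP at [162.807, 577.459, 239.623] pointing down, gripper open.
Joint ranges: [-2.97, 2.97], [-1.01, 2.36], [0.21, 2.38], [-0.96, 4.11], [0.2, 2.71], [-2.98, 2.98]. Speed limits (rad/s): [2.39, 2.39, 3.14, 3.14, 3.14, 3.14].

## Interface

Orientations are given as a 3x3 rotation matrix whose columns are the frame's x, y, z axes.
In Python, from plant import * gives the robot as it stands. The module is installed in compiled form; this text tells all that it offers.
- The arm moves only by the tool send_rows, never from a script. Its argument "deltas" is text: rows parted by semicolons, each of 7 numbers parted by spaces: the shift along the tool's x, y, z in m, then the turn, a rotation vector about the tool's x, y, z in rad, then the finger opening in m, from 0 to 0.0878. In form: tx ty tz wx wy wz gripper; .... A call has 1 to 12 rows; each row shifts and turns the commanded pose from where the row before left it, along the tool's axes as they then stand; what a row does not reach is not made up. A row lasts 1/12 s, in which the tool goes at most 41.7 mm and 7.16 degrees, less where a joint would pass 70% of its speed; a pose out of reach is approached as far as the arm can. A call is refused whole if a number of a shift passes 0.0417 or a number of a turn 0.125, either way. A call with a gripper value outside its range is refused whole. The fingers move at their own pace and stop on an object; "newtons" is the grip in N (left out, the last holds). Time passes only in rows, so rows that do not move let the fingers close. It gives the time, the measured TCP pose, the force and the opening at its end, in the units of the state.
- get_obs(): the state, without advancing time (a new reading comes with each control period).
- snapshot(name): name is "scene" or "side" or "wrist"; returns the picture (384x512x3 uint8, blue, green, red); there is no depth.
- camera_model(name): a dict with "fx", "fy", "cx", "cy" (pixels), "k1" (the pictures are not rectified: a ray, as slopes to the right and down, at radius r is drawn at 1 + k1 r^2 times it, then the intrinsics apply), "world_from_camera" (4x4, takes a point from camera to world coordinates). Camera axes: x right, y down, z forward; pixel columns grow to the right and rows downward; lengths in mm; the calibration is good to about 2 mm. A picture is of the moment at which its call begins: read the wrist's pose just before it. camera_model takes no time and is no camera call; for the wrist camera it gives the pose at the moment of the call.
- hand_in(): hands the job in, once; it reports no verdict.
The state is a dict: "clock": time; "joint_positions": joint angles; "joint_vel": joint speeds; "tau": joint torques, N m; "eef_pos": TCP position; "eef_rot": TCP orientation; "force": force on the tool from outside, world axes, zero at the start; "ft_torque": the same for the moment, N m; "finger_gap": finger opening in mm.
Only numpy, scipy, OpenCV 4.12 (cv2) and the standard library are available. Lean on these libraries where they do the work, as an engineer would, in place of code of your own. Each camera call takes 0.05 s, during which the arm holds its last target. There are 200 camera calls.

## Task

Stage the four red-brown standoff insulators for the stepped busbar: stand each one upright in the middle of its own round pad on the aluminium rail, in order of height, with the shortest on the pad next to the red end stop and the tallest on the pad at the black end. Do not knock any of them over on the way, and leave them all standing still, let go.

Things in the scene. Friction and masses are not known exactly. Their poses are not given: they have to be found in the camera images.
- standoff_1_mid (a point): centre (half-way up, on the axis) of the shortest standoff insulator: a loose upright red-brown ribbed drum, 30 mm in diameter and 32 mm tall, with a small brass insert in its flat top; z axis up along the drum. It stands on the bench at the start. Under 0.2 kg, rigid.
- standoff_2_mid (a point): centre (half-way up, on the axis) of the second shortest standoff insulator: a loose upright red-brown ribbed drum, 34 mm in diameter and 44 mm tall, with a small brass insert in its flat top; z axis up along the drum. It stands on the bench at the start. Under 0.2 kg, rigid.
- standoff_3_mid (a point): centre (half-way up, on the axis) of the second tallest standoff insulator: a loose upright red-brown ribbed drum, 38 mm in diameter and 56 mm tall, with a small brass insert in its flat top; z axis up along the drum. It stands on the bench at the start. Under 0.2 kg, rigid.
- standoff_4_mid (a point): centre (half-way up, on the axis) of the tallest standoff insulator: a loose upright red-brown ribbed drum, 42 mm in diameter and 68 mm tall, with a small brass insert in its flat top; z axis up along the drum. It stands on the bench at the start. Under 0.2 kg, rigid.
- pad_1: one of the four round black pads with a white ring, 48 mm in diameter and 3 mm thick, fixed in a row on the aluminium rail, 66 mm from centre to centre; pad_1 to pad_4 follow one another along the rail, this is number 1. Origin: centre of its underside, on the rail's top face 12 mm above the bench; its flat top face is 15 mm above the bench. The rail (60 mm wide, 316 mm long, fixed) lies flat on the bench, left of the laptop.
- pad_2: one of the four round black pads with a white ring, 48 mm in diameter and 3 mm thick, fixed in a row on the aluminium rail, 66 mm from centre to centre; pad_1 to pad_4 follow one another along the rail, this is number 2. Origin: centre of its underside, on the rail's top face 12 mm above the bench; its flat top face is 15 mm above the bench. The rail (60 mm wide, 316 mm long, fixed) lies flat on the bench, left of the laptop.
- pad_3: one of the four round black pads with a white ring, 48 mm in diameter and 3 mm thick, fixed in a row on the aluminium rail, 66 mm from centre to centre; pad_1 to pad_4 follow one another along the rail, this is number 3. Origin: centre of its underside, on the rail's top face 12 mm above the bench; its flat top face is 15 mm above the bench. The rail (60 mm wide, 316 mm long, fixed) lies flat on the bench, left of the laptop.
- pad_4: one of the four round black pads with a white ring, 48 mm in diameter and 3 mm thick, fixed in a row on the aluminium rail, 66 mm from centre to centre; pad_1 to pad_4 follow one another along the rail, this is number 4. Origin: centre of its underside, on the rail's top face 12 mm above the bench; its flat top face is 15 mm above the bench. The rail (60 mm wide, 316 mm long, fixed) lies flat on the bench, left of the laptop.
- red_end: red end stop, a bar 56 mm by 16 mm by 10 mm high across one end of the rail's top; it marks where the row begins. Beside either pad_1 or pad_4, 49 mm from that pad's centre (a black one of the same size is at the other end). Origin: centre of its underside. Fixed.

How it is judged:
By the outcome, as a careful person would: the job done as asked, in the order asked, and still so for the second after the job is handed in, with the robot touching nothing.
It also fails if it takes over 112 s, if anything falls off the work surface, if the arm or the gripper's body presses on something with over 40 N, if the wrist force passes 120 N, or if a joint passes its speed limit or range.

## Working session

There is one attempt and no reset: what is moved stays moved. The work goes in short steps, Python scripts to look and compute and a tool call to move; the robot and the scene stay as the last step left them, time stands still between calls to the robot, and variables do not carry over. Pictures are saved under pics/ and viewed, on a budget of 14 in all, crops included, one or two more only if the job needs it, and the job is handed in when it is done.

Besides the shell and the picture viewer there is one more tool, called after "Request:" by a JSON object that holds its "method" and its "body", one argument or row to a line. send_rows: Moves the arm, as the interface text tells. Its arguments: {"type":"object","properties":{"deltas":{"type":"string"},"newtons":{"type":"number"}},"required":["deltas"]}

```bash
mkdir -p pics; python3 - <<'E'
from plant import *
import cv2
o=get_obs(); print(o)
for n in("scene","side","wrist"):
    m=camera_model(n); print(n,m); cv2.imwrite(f"pics/{n}0.png",snapshot(n))
E
```

```text
{'clock': 0.0, 'joint_positions': array([ 1.18092448e+00,  3.59483262e-01,  1.51144100e+00,  5.50454286e-06,
        1.27248014e+00, -1.15083557e-01]), 'joint_vel': array([ 0.00293184, -0.0007848 ,  0.00044762, -0.00075763,  0.00038924,
       -0.00049661]), 'tau': array([-1.12133592e-03, -5.15353382e+01, -2.70723706e+01,  6.71560457e-02,
        3.48974776e-02, -1.37081988e-04]), 'eef_pos': array([162.54914681, 576.87553018, 238.81924308]), 'eef_rot': array([[-9.62482151e-01,  2.71344112e-01, -6.93459688e-04],
       [ 2.71344915e-01,  9.62480720e-01, -1.67379616e-03],
       [ 2.13266846e-04, -1.79916569e-03, -9.99998359e-01]]), 'force': array([-0.12597375,  0.24986159, -0.84646947]), 'ft_torque': array([-0.04832472, -0.07093268, -0.00807602]), 'finger_gap': 88.07080282946067}
scene {'fx': 383.5187690889898, 'fy': 383.5187690889898, 'cx': 255.4510203634358, 'cy': 186.20960751698294, 'k1': 0.014230059704879817, 'world_from_camera': array([[-8.78141692e-01, -3.50551525e-01,  3.25546920e-01,
         2.03660424e+02],
       [-4.78259099e-01,  6.59826061e-01, -5.79566911e-01,
         
[... 490 characters left out ...]

         1.00673833e+03],
       [ 6.82404536e-04, -8.82726689e-01, -4.69886291e-01,
         6.76155955e+02],
       [ 0.00000000e+00,  0.00000000e+00,  0.00000000e+00,
         1.00000000e+00]])}
wrist {'fx': 321.84556320248015, 'fy': 321.84556320248015, 'cx': 254.1932542336758, 'cy': 196.64954536921803, 'k1': -0.014487060528789774, 'world_from_camera': array([[ 2.70106035e-01,  9.22029642e-01,  2.77315829e-01,
         8.66225899e+01],
       [ 9.62830508e-01, -2.58546621e-01, -7.81732605e-02,
         5.99392380e+02],
       [-3.78992839e-04,  2.88123210e-01, -9.57593271e-01,
         3.85116479e+02],
       [ 0.00000000e+00,  0.00000000e+00,  0.00000000e+00,
         1.00000000e+00]])}
```

View pics/scene0.png

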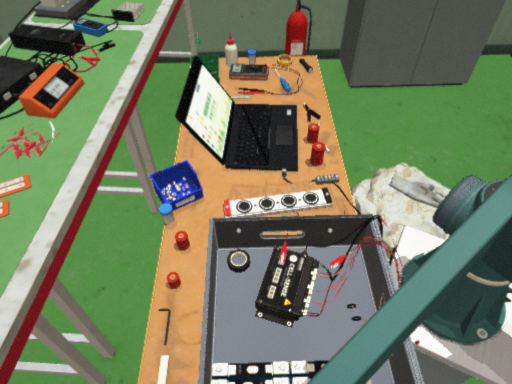

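View pics/side0.png

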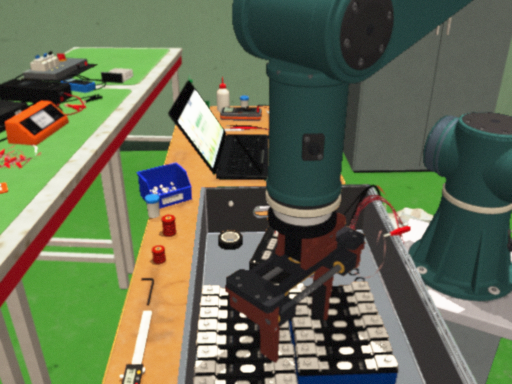

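View pics/wrist0.png

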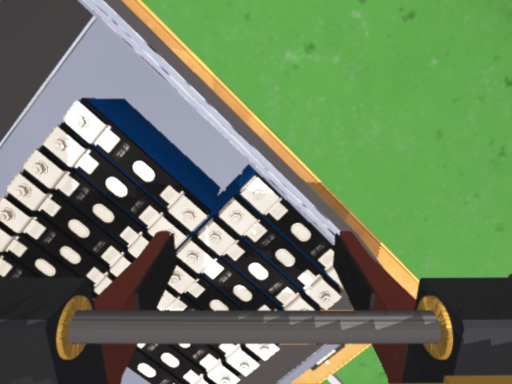

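The scene picture shows drums near pixels (182,240), (173,280), (313,132) and (317,153). The rail runs (225,207)-(330,197), red end on the left, with the grey case in front of it. I'll enlarge it for measurement.

```bash
cat >h.py <<'E'
from plant import *
import numpy as np,cv2
def ray(name,uv,m=None):
    m=m or camera_model(name); T=m["world_from_camera"]
    d=np.array([(uv[0]-m["cx"])/m["fx"],(uv[1]-m["cy"])/m["fy"]]); s=d.copy()
    for _ in range(10): s=d/(1+m["k1"]*(s@s))
    return T[:3,3],T[:3,:3]@np.array([*s,1])
def onz(name,uv,z,m=None):
    o,d=ray(name,uv,m); return o+d*(z-o[2])/d[2]
def proj(name,P,m=None):
    m=m or camera_model(name); T=m["world_from_camera"]
    c=T[:3,:3].T@(np.array(P,float)-T[:3,3]); s=c[:2]/c[2]; s=s*(1+m["k1"]*(s@s))
    return s*m["fx"]+[m["cx"],m["cy"]]
E
python3 - <<'E'
from h import *
im=cv2.imread("pics/scene0.png")
c=im[100:300,130:350]; cv2.imwrite("pics/crop1.png",cv2.resize(c,None,fx=3,fy=3,interpolation=cv2.INTER_CUBIC))
for uv in [(182,240),(173,280),(313,132),(317,153),(228,207),(240,206),(261,204),(288,201),(310,199),(328,195)]:
    print(uv,onz("scene",uv,20).round())
hsv=cv2.cvtColor(im,cv2.COLOR_BGR2HSV)
m=(((hsv[...,0]<6)|(hsv[...,0]>172))&(hsv[...,1]>150)&(hsv[...,2]>60)).astype(np.uint8)
n,l,s,ce=cv2.connectedComponentsWithStats(m)
for i in range(1,n):
    if s[i,4]>15 and 150<ce[i][0]<345: print(s[i],ce[i].round(1))
E
```

```text
(182, 240) [662. 193.  20.]
(173, 280) [612. 300.  20.]
(313, 132) [ 525. -381.   20.]
(317, 153) [ 472. -291.   20.]
(228, 207) [611.  38.  20.]
(240, 206) [583.  18.  20.]
(261, 204) [533. -17.  20.]
(288, 201) [469. -63.  20.]
(310, 199) [ 415. -100.   20.]
(328, 195) [ 375. -139.   20.]
[285   6  22  49 660] [295.9  29.3]
[228  34   6  10  33] [230.3  40.2]
[240  90  24   4  53] [252.4  91.7]
[307 124  18  41 385] [315.4 145.5]
[224 200   7  16  66] [226.7 207.3]
[175 231  14  19 153] [182.  240.7]
[280 241   7  21  68] [283.8 249.1]
[331 254  16  11  74] [339.2 259.5]
[167 272  13  16 119] [173.4 280.4]
```

View pics/crop1.png

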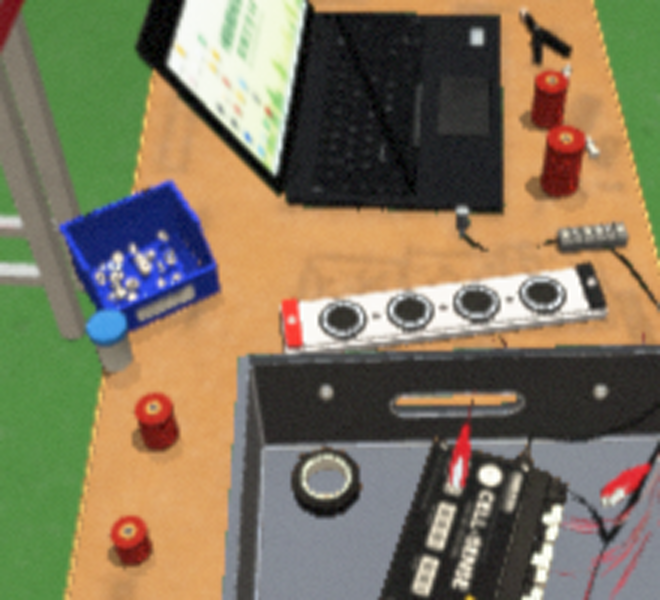

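Now visible: short drums with brass tops at (173,276) and (181,234), tall ones at (313,126) and (319,145), red end at the left. Next: drum positions, the heights, and the case wall corner by triangulation.

```bash
python3 - <<'E'
from h import *
f=lambda u,v:(u/3+130-.33,v/3+100-.33)
for n,u,v,z,bu,bv in[(1,130,527,32,132,563),(2,154,401,44,160,447),(3,550,79,56,547,126),(4,566,136,68,560,194)]:
    print(n,onz("scene",f(u,v),z).round(1)); 
    # height: base front point ~ near edge
    print("  base front",onz("scene",f(bu,bv),0).round(1))
P=[onz("scene",f(u,v),15) for u,v in[(343,318),(411,311),(477,302),(543,294)]]
print(np.round(P,1),[np.linalg.norm(P[i+1]-P[i]).round(1) for i in range(3)])
print("red",onz("scene",f(292,325),22))
# triangulate
def tri(a,b):
    o1,d1=ray("scene",a);o2,d2=ray("side",b)
    t=np.linalg.lstsq(np.c_[d1,-d2],o2-o1,rcond=None)[0]; p,q=o1+d1*t[0],o2+d2*t[1]
    return ((p+q)/2).round(1),np.linalg.norm(p-q).round(1)
print("case corner",tri(f(240,357),(202,188)))
print("capped bottle",tri(f(105,326),(152,200)))
print("box corner",tri(f(217,263),(191,183)))
print("std2",tri(f(154,401),(168,217)),"std1",tri(f(130,527),(158,249)))
for z in(0,60,90,120): print(z,onz("scene",f(240,357),z).round(),onz("scene",f(655,345),z).round(),"left wall",onz("scene",f(230,590),z).round())
E
```

```text
1 [613.6 293.5  32. ]
  base front [607.4 308.1   0. ]
2 [663.7 188.   44. ]
  base front [653.4 204.7   0. ]
3 [ 523.1 -368.8   56. ]
  base front [ 515.2 -355.6    0. ]
4 [ 467.6 -276.9   68. ]
  base front [ 459.8 -260.9    0. ]
[[ 575.3    8.4   15. ]
 [ 521.3  -30.2   15. ]
 [ 469.6  -70.5   15. ]
 [ 416.9 -110.2   15. ]] [np.float64(66.4), np.float64(65.6), np.float64(66.0)]
red [611.07390728  43.54646518  22.        ]
case corner (array([578. , 162.8, 132.4]), np.float64(2.0))
capped bottle (array([754.3, 139. ,  41.7]), np.float64(2.4))
box corner (array([698.2,  36.1,  57.8]), np.float64(1.9))
std2 (array([665.7, 186.6,  40.7]), np.float64(0.6)) std1 (array([616.7, 291.8,  26.6]), np.float64(1.1))
0 [645.  86.   0.] [ 301. -114.    0.] left wall [522. 290.   0.]
60 [615. 121.  60.] [294. -65.  60.] left wall [500. 311.  60.]
90 [600. 138.  90.] [291. -41.  90.] left wall [490. 321.  90.]
120 [585. 156. 120.] [288. -17. 120.] left wall [479. 332. 120.]
```

```bash
cat >>h.py <<'E'
def go(x,y,z,adeg,per=.04,quiet=0):
    """rotate first, then shift in the turned, levelled tool frame"""
    from scipy.spatial.transform import Rotation as Ro
    o=get_obs();R=o["eef_rot"];p=o["eef_pos"];a=np.radians(adeg)
    Rt=np.array([[np.cos(a),np.sin(a),0],[np.sin(a),-np.cos(a),0],[0,0,-1.]])
    w=Ro.from_matrix(R.T@Rt).as_rotvec(); d=Rt.T@(np.array([x,y,z])-p)/1000
    print("turn",w.round(4),"rows",int(np.ceil(np.abs(w).max()/.124)),"| shift",d.round(4),"n",int(np.ceil(np.abs(d).max()/per)),"| at",p.round(1),"gap",o["finger_gap"].round(1),"t",round(o["clock"],2))
def aof():
    R=get_obs()["eef_rot"];return np.degrees(np.arctan2(R[1,0],R[0,0]))
E
python3 - <<'E'
from h import *
o=get_obs();R,p=o["eef_rot"],o["eef_pos"]
for h in(0,10,20,30):
    print(h,[proj("wrist",p+R@np.array([x,y,h])).round() for x in(-10,10) for y in(-44,44)])
go(600,285,220,31)
E
```

```text
0 [array([167., 281.]), array([337., 281.]), array([164., 245.]), array([341., 245.])]
10 [array([172., 271.]), array([333., 271.]), array([169., 237.]), array([336., 237.])]
20 [array([176., 262.]), array([329., 262.]), array([173., 230.]), array([331., 230.])]
30 [array([180., 254.]), array([325., 254.]), array([177., 223.]), array([327., 223.])]Traceback (most recent call last):
  File "<stdin>", line 5, in <module>
  File "h.py", line 20, in go
    print("turn",w.round(4),"rows",int(np.ceil(np.abs(w).max()/.124)),"| shift",d.round(4),"n",int(np.ceil(np.abs(d).max()/per)),"| at",p.round(1),"gap",o["finger_gap"].round(1),"t",round(o["clock"],2))
                                                                                                                                                         ^^^^^^^^^^^^^^^^^^^^^
AttributeError: 'float' object has no attribute 'round'
```

Request:
{"method": "send_rows", "body": {
  "deltas": "0 0 0 0 0 0.122 0.0878;0 0 0 0 0 0.122 0.0878;0 0 0 0 0 0.122 0.0878;0 0 0 0 0 0.122 0.0878;0 0 0 0 0 0.122 0.0878;0 0 0 0 0 0.122 0.0878;0 0 0 0 0 0.122 0.0878;0 0 0 0 0 0.122 0.0878;0 0 0 0 0 0.122 0.0878;0 0 0 0 0 0.122 0.0878;0 0 0 0 0 0.122 0.0878;0 0 0 0 0 0.122 0.0878"
}}

```text
clock: 1.15
eef_pos: [162.7, 577.2, 239.2]
eef_rot: [[0.173, 0.985, -0.0], [0.985, -0.173, -0.001], [-0.001, -0.0, -1.0]]
force: [-0.3, -0.2, 0.6]
finger_gap: 87.4
```

Request:
{"method": "send_rows", "body": {
  "deltas": "0 0 0 0 0 0.122 0.0878;0 0 0 0 0 0.122 0.0878;0 0 0 0 0 0.122 0.0878;0 0 0 0 0 0.122 0.0878;0 0 0 0 0 0.122 0.0878;0 0 0 0 0 0.122 0.0878;0 0 0 0 0 0.122 0.0878;0 0 0 0 0 0 0.0878;0 0 0 0 0 0 0.0878"
}}

```text
clock: 1.9
eef_pos: [162.7, 577.3, 239.4]
eef_rot: [[0.851, 0.525, -0.0], [0.525, -0.851, -0.001], [-0.0, 0.0, -1.0]]
force: [0.1, 0.2, -0.0]
finger_gap: 87.7
```

```bash
python3 -c "
from h import *
print(aof());go(600,285,220,31)"
```

```text
31.65543849523308Traceback (most recent call last):
  File "<string>", line 3, in <module>
    print(aof());go(600,285,220,31)
                 ~~^^^^^^^^^^^^^^^^
  File "h.py", line 20, in go
    print("turn",w.round(4),"rows",int(np.ceil(np.abs(w).max()/.124)),"| shift",d.round(4),"n",int(np.ceil(np.abs(d).max()/per)),"| at",p.round(1),"gap",o["finger_gap"].round(1),"t",round(o["clock"],2))
                                                                                                                                                         ^^^^^^^^^^^^^^^^^^^^^
AttributeError: 'float' object has no attribute 'round'
```

Request:
{"method": "send_rows", "body": {
  "deltas": "0.0156 0.0341 0 0 0 0 0.0878;0.0156 0.0341 0 0 0 0 0.0878;0.0156 0.0341 0 0 0 0 0.0878;0.0156 0.0341 0 0 0 0 0.0878;0.0156 0.0341 0 0 0 0 0.0878;0.0156 0.0341 0 0 0 0 0.0878;0.0156 0.0341 0 0 0 0 0.0878;0.0156 0.0341 0 0 0 0 0.0878;0.0156 0.0341 0 0 0 0 0.0878;0.0156 0.0341 0 0 0 0 0.0878;0.0156 0.0341 0 0 0 0 0.0878;0.0156 0.0341 0 0 0 0 0.0878"
}}

```text
clock: 2.9
eef_pos: [537.3, 324.7, 239.6]
eef_rot: [[0.851, 0.525, -0.0], [0.525, -0.851, -0.0], [-0.0, -0.0, -1.0]]
force: [0.1, 1.3, -0.2]
finger_gap: 87.6
```

Request:
{"method": "send_rows", "body": {
  "deltas": "0.0156 0.0341 0.01 0 0 0 0.0878;0.0156 0.0341 0.01 0 0 0 0.0878;0 0 0 0 0 0 0.0878;0 0 0 0 0 0 0.0878;0 0 0 0 0 0 0.0878"
}}

```text
clock: 3.32
eef_pos: [597.6, 284.1, 219.3]
eef_rot: [[0.852, 0.523, -0.001], [0.523, -0.852, 0.0], [-0.001, -0.001, -1.0]]
force: [-0.5, 0.4, -1.7]
finger_gap: 87.7
```

```bash
sed -i 's/o\["finger_gap"\].round(1)/round(float(o["finger_gap"]),1)/' h.py; cat >>h.py <<'E'
def look(name,tag):
    m=camera_model("wrist") if name=="wrist" else camera_model(name)
    im=snapshot(name);cv2.imwrite(f"pics/{tag}.png",im);np.save(f"pics/{tag}.npy",m,allow_pickle=True);return im,m
E
python3 -c "
from h import *
print(aof());go(614,292,220,31);im,m=look('wrist','w1')
for P in[(613.6,293.5,32),(663.7,188,44)]: print(proj('wrist',P,m))"
```

```text
31.52572092687819
turn [-0.0008  0.0012  0.0092] rows 1 | shift [ 0.0181  0.0017 -0.0007] n 1 | at [597.6 284.1 219.3] gap 87.7 t 3.32
[255.30275143 161.08329235]
[368.7237548  175.48698784]
```

View pics/w1.png

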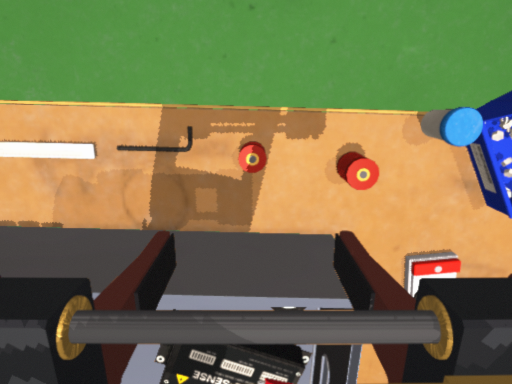

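Wrist view: std1 brass at about (252,159), std2 at (362,175), the case wall behind the fingers. Refine by colour.

```bash
cat >>h.py <<'E'
def brass(im,uv,r=7):
    u,v=map(int,uv);c=cv2.cvtColor(im[v-r:v+r+1,u-r:u+r+1],cv2.COLOR_BGR2HSV)
    m=(c[...,0]>13)&(c[...,0]<40)&(c[...,1]>60);m|=(c[...,1]<60)
    y,x=np.nonzero(m);return np.array([u-r+x.mean(),v-r+y.mean()]),m.sum()
E
python3 -c "
from h import *
im=cv2.imread('pics/w1.png');m=np.load('pics/w1.npy',allow_pickle=True).item()
for uv,z in[((252,159),32),((362,174),44)]:
    b,n=brass(im,uv);print(b,n,onz('wrist',b,z,m).round(1))
for z in(0,130): print(z,[onz('wrist',uv,z,m).round() for uv in[(20,228),(335,233)]])
p=onz('wrist',brass(im,(252,159))[0],32,m);go(p[0],p[1],20,31);go(p[0],p[1],70,31)
"
```

```text
[251.984 158.584] 125 [614.  297.8  32. ]
[362.97810219 174.21167883] 137 [661.7 193.8  44. ]
0 [array([386., 494.,   0.]), array([584., 160.,   0.])]
130 [array([485., 434., 130.]), array([613., 219., 130.])]
turn [-0.0006  0.0007  0.0099] rows 1 | shift [ 0.0211 -0.0026  0.1996] n 5 | at [597.3 284.7 219.6] gap 87.7 t 3.37
turn [-0.0006  0.0007  0.0099] rows 1 | shift [ 0.0211 -0.0026  0.1496] n 4 | at [597.3 284.7 219.6] gap 87.7 t 3.37
```

Request:
{"method": "send_rows", "body": {
  "deltas": "0.0105 -0.001 0.0275 0 0 0.01 0.0878;0.0105 -0.001 0.0275 0 0 0 0.0878;0 0 0.0275 0 0 0 0.0878;0 0 0.0275 0 0 0 0.0878;0 0 0 0 0 0 0.0878;0 0 0 0 0 0 0.0878"
}}

```text
clock: 3.87
eef_pos: [612.9, 297.4, 108.9]
eef_rot: [[0.857, 0.515, -0.003], [0.515, -0.857, -0.001], [-0.003, -0.001, -1.0]]
force: [0.1, 0.2, 0.9]
finger_gap: 87.6
```

```bash
python3 -c "
from h import *
im,m=look('wrist','w2');u=proj('wrist',(614,296.5,32),m);print(u)
c=im[:,:];cv2.imwrite('pics/w2.png',c)
for r in (11,13):
  b,n=brass(im,u,r);print(b,n,onz('wrist',b,32,m).round(1))
go(614,297,20,31)"
```

```text
[256.90498886 212.4801584 ]
[255.49576271 212.27118644] 236 [613.6 297.5  32. ]
[255.49576271 212.27118644] 236 [613.6 297.5  32. ]
turn [ 0.     -0.0002 -0.0003] rows 1 | shift [-0.0008  0.0003  0.0907] n 3 | at [614.6 297.7 110.7] gap 87.5 t 3.92
```

View pics/w2.png

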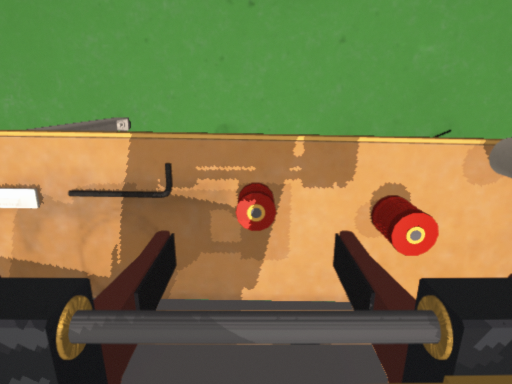

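Request:
{"method": "send_rows", "body": {
  "deltas": "-0.0008 0.0003 0.03 0 0 0 0.0878;0 0 0.03 0 0 0 0.0878;0 0 0.02 0 0 0 0.0878;0 0 0.01 0 0 0 0.0878;0 0 0 0 0 0 0.06;0 0 0 0 0 0 0.045;0 0 0 0 0 0 0.036;0 0 0 0 0 0 0.033;0 0 0 0 0 0 0.02;0 0 0 0 0 0 0.02;0 0 0 0 0 0 0.02;0 0 0 0 0 0 0.02",
  "newtons": 15
}}

```text
clock: 4.92
eef_pos: [614.7, 296.0, 19.9]
eef_rot: [[0.858, 0.513, 0.0], [0.513, -0.858, 0.0], [0.0, 0.0, -1.0]]
force: [0.0, 0.5, -0.4]
finger_gap: 37.7
```

Request:
{"method": "send_rows", "body": {
  "deltas": "0 0 0 0 0 0 0.02;0 0 0 0 0 0 0.02;0 0 0 0 0 0 0.02;0 0 0 0 0 0 0.02"
}}

```text
clock: 5.25
eef_pos: [614.6, 296.0, 19.7]
eef_rot: [[0.858, 0.513, -0.0], [0.513, -0.858, -0.0], [-0.0, 0.0, -1.0]]
force: [-0.2, 0.6, 1.2]
finger_gap: 29.6
```

Request:
{"method": "send_rows", "body": {
  "deltas": "0 0 -0.02 0 0 0 0.02;0 0 -0.04 0 0 0 0.02;0 0 -0.04 0 0 0 0.02;0 0 -0.04 0 0 0 0.02;0 0 -0.04 0 0 0 0.02;-0.0266 0.0267 0 0 0 0 0.02;-0.0266 0.0267 0 0 0 0 0.02;-0.0266 0.0267 0 0 0 0 0.02;-0.0266 0.0267 0 0 0 0 0.02;-0.0266 0.0267 0 0 0 0 0.02;-0.0266 0.0267 0 0 0 0 0.02;-0.0266 0.0267 0 0 0 0 0.02"
}}

```text
clock: 6.25
eef_pos: [549.8, 38.5, 199.6]
eef_rot: [[0.858, 0.513, -0.0], [0.513, -0.858, -0.0], [-0.0, 0.0, -1.0]]
force: [-0.1, -0.6, -1.3]
finger_gap: 29.6
```

Request:
{"method": "send_rows", "body": {
  "deltas": "0 0 0 0 0 0.1222 0.02;0 0 0 0 0 0.1222 0.02;0 0 0 0 0 0.1222 0.02;0 0 0 0 0 0.1222 0.02;0 0 0 0 0 0.1222 0.02;0 0 0 0 0 0.1222 0.02;0 0 0 0 0 0.1222 0.02;0 0 0 0 0 0.1222 0.02;0 0 0 0 0 0.1222 0.02;0 0 0 0 0 0.1222 0.02;0 0 0 0 0 0.1222 0.02;0 0 0 0 0 0.1222 0.02"
}}

```text
clock: 7.25
eef_pos: [550.5, 40.0, 199.5]
eef_rot: [[0.595, -0.804, -0.0], [-0.804, -0.595, -0.0], [-0.0, 0.0, -1.0]]
force: [-0.1, -1.9, -1.0]
finger_gap: 29.7
```

Request:
{"method": "send_rows", "body": {
  "deltas": "0 0 0 0 0 0 0.02;0 0 0 0 0 0 0.02;0 0 0 0 0 0 0.02"
}}

```text
clock: 7.5
eef_pos: [550.6, 40.0, 199.6]
eef_rot: [[0.603, -0.798, -0.0], [-0.798, -0.603, -0.0], [-0.0, 0.0, -1.0]]
force: [0.2, -0.6, -0.4]
finger_gap: 29.9
```

```bash
python3 -c "
from h import *
im,m=look('wrist','w3');print(aof());go(575,8,200,-53)
for P in[( 575.3 ,   8.4  , 15. ),(521.3 , -30.2,15), ( 469.6,  -70.5 ,  15. ), ( 416.9 ,-110.2  , 15. )]: print(proj('wrist',P,m).round(1))"
```

```text
-52.98392798059726
turn [0.0001 0.     0.0003] rows 1 | shift [ 0.0403 -0.0002 -0.0004] n 2 | at [550.6  40.  199.6] gap 29.6 t 7.55
[254.4 139.3]
[319.4 141.1]
[383.5 140.3]
[447.5 140.6]
```

View pics/w3.png

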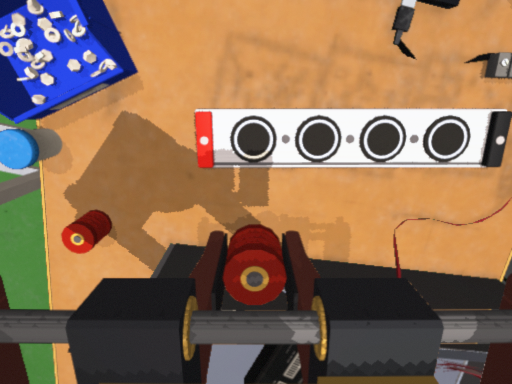

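```bash
cat >>h.py <<'E'
def pads(im,m,guess,r=26):
    out=[]
    for u,v in guess:
        g=cv2.cvtColor(im[v-r:v+r+1,u-r:u+r+1],cv2.COLOR_BGR2GRAY)
        n,l,s,c=cv2.connectedComponentsWithStats((g<90).astype(np.uint8))
        i=l[r,r];out.append(onz('wrist',c[i]+[u-r,v-r],15,m))
    return np.array(out)
E
python3 -c "
from h import *
im=cv2.imread('pics/w3.png');m=np.load('pics/w3.npy',allow_pickle=True).item()
P=pads(im,m,[(253,138),(318,138),(382,138),(446,138)]);print(P.round(1),np.linalg.norm(np.diff(P,axis=0),axis=1).round(1))
d=P[3]-P[0];print(np.degrees(np.arctan2(d[1],d[0]))) 
b,n=brass(im,(256,279),14);print(b,n,onz('wrist',b,212,m))
go(P[0][0],P[0][1],60,-53)
"
```

```text
[[ 576.6    9.1   15. ]
 [ 523.9  -31.2   15. ]
 [ 471.2  -71.3   15. ]
 [ 418.6 -111.4   15. ]] [66.3 66.3 66.1]
-142.6720991417868
[254.45656192 278.17375231] 541 [549.90933125  41.71850919 212.        ]
turn [0.0001 0.     0.0003] rows 1 | shift [ 0.0404 -0.0021  0.1396] n 4 | at [550.6  40.  199.6] gap 29.6 t 7.55
```

Request:
{"method": "send_rows", "body": {
  "deltas": "0.0207 -0.001 0 0 0 0 0.02;0.0206 -0.001 0 0 0 0 0.02;0 0 0.035 0 0 0 0.02;0 0 0.035 0 0 0 0.02;0 0 0.035 0 0 0 0.02;0 0 0.03 0 0 0 0.02;0 0 0.014 0 0 0 0.02;0 0 0 0 0 0 0.02;0 0 0 0 0 0 0.02;0 0 0.009 0 0 0 0.02;0 0 0.003 0 0 0 0.02;0 0 0 0 0 0 0.02"
}}

```text
clock: 8.55
eef_pos: [577.4, 8.2, 39.0]
eef_rot: [[0.6, -0.8, 0.001], [-0.8, -0.6, -0.0], [0.001, -0.001, -1.0]]
force: [-0.2, -0.4, -1.0]
finger_gap: 30.0
```

```bash
python3 -c "
from h import *
print(get_obs()['force']);go(576.6+.54,9.1-.72,35.2,-53)"
```

```text
[-0.24961604 -0.36991359 -0.98439638]
turn [-0.0006 -0.0007 -0.0022] rows 1 | shift [-0.0003  0.0001  0.0038] n 1 | at [577.4   8.2  39. ] gap 30.0 t 8.55
```

Request:
{"method": "send_rows", "body": {
  "deltas": "0 0 0.0025 0 0 0 0.02;0 0 0.0013 0 0 0 0.02;0 0 0 0 0 0 0.02;0 0 0 0 0 0 0.032;0 0 0 0 0 0 0.035;0 0 0 0 0 0 0.04;0 0 0 0 0 0 0.044;0 0 0 0 0 0 0.044;0 0 0 0 0 0 0.044;0 0 -0.01 0 0 0 0.044;0 0 -0.02 0 0 0 0.044;0 0 -0.03 0 0 0 0.044"
}}

```text
clock: 9.55
eef_pos: [575.0, 8.4, 93.9]
eef_rot: [[0.6, -0.8, -0.005], [-0.8, -0.6, 0.0], [-0.003, 0.004, -1.0]]
force: [-0.1, 0.4, -0.5]
finger_gap: 43.9
```

Request:
{"method": "send_rows", "body": {
  "deltas": "0 0 -0.035 0 0 0 0.06;0 0 -0.035 0 0 0 0.07;-0.02 0 -0.035 0 0 0 0.07;-0.02 0 0 0 0 0 0.07;0 0 0 0 0 0 0.07;0 0 0 0 0 0 0.07;0 0 0 0 0 0 0.07"
}}

```text
clock: 10.13
eef_pos: [552.8, 39.9, 199.6]
eef_rot: [[0.6, -0.8, -0.001], [-0.8, -0.6, -0.001], [0.0, 0.001, -1.0]]
force: [0.4, -0.6, -0.6]
finger_gap: 69.8
```

```bash
python3 -c "
from h import *
im,m=look('wrist','w4');u=proj('wrist',(576.6,9.1,47),m)
cv2.imwrite('pics/w4c.png',cv2.resize(im[60:220,150:410],None,fx=3,fy=3,interpolation=cv2.INTER_CUBIC))
b,n=brass(im,u,7);print(u,b,n,onz('wrist',b,47,m).round(1))
print(pads(im,m,[(318,138),(382,138),(446,138)]).round(1))
go(661.7,193.8,200,31)"
```

```text
[254.41892209 144.70434759] [253.57317073 144.69512195] 164 [577.2   9.6  47. ]
[[ 523.9  -31.1   15. ]
 [ 471.1  -71.3   15. ]
 [ 418.5 -111.4   15. ]]
turn [ 7.0000e-04  1.2000e-03 -1.4687e+00] rows 12 | shift [ 0.1726 -0.0761 -0.0008] n 5 | at [552.9  39.7 199.2] gap 69.7 t 10.18
```

View pics/w4c.png

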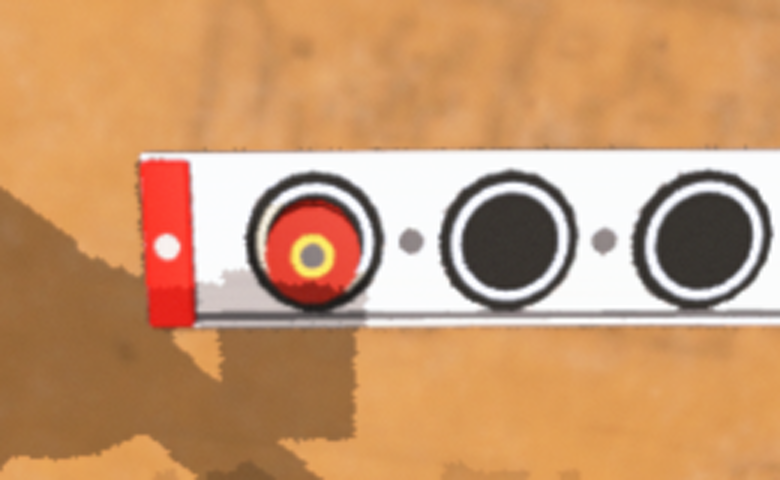

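Drum 1 stands at (577.2, 9.6) against the pad's (576.6, 9.1), so it is centred. Now standoff 2.

Request:
{"method": "send_rows", "body": {
  "deltas": "0 0 0 0 0 -0.1224 0.0878;0 0 0 0 0 -0.1224 0.0878;0 0 0 0 0 -0.1224 0.0878;0 0 0 0 0 -0.1224 0.0878;0 0 0 0 0 -0.1224 0.0878;0 0 0 0 0 -0.1224 0.0878;0 0 0 0 0 -0.1224 0.0878;0 0 0 0 0 -0.1224 0.0878;0 0 0 0 0 -0.1224 0.0878;0 0 0 0 0 -0.1224 0.0878;0 0 0 0 0 -0.1224 0.0878;0 0 0 0 0 -0.1224 0.0878"
}}

```text
clock: 11.18
eef_pos: [553.0, 39.4, 198.5]
eef_rot: [[0.854, 0.52, -0.002], [0.52, -0.854, -0.0], [-0.002, -0.001, -1.0]]
force: [-0.6, -0.1, 1.1]
finger_gap: 87.4
```

Request:
{"method": "send_rows", "body": {
  "deltas": "0.0345 -0.0152 0 0 0 0 0.0878;0.0345 -0.0152 0 0 0 0 0.0878;0.0345 -0.0152 0 0 0 0 0.0878;0.0345 -0.0152 0 0 0 0 0.0878;0.0345 -0.0152 0 0 0 0 0.0878;0 0 0.026 0 0 0 0.0878;0 0 0.026 0 0 0 0.0878;0 0 0.026 0 0 0 0.0878;0 0 0 0 0 0 0.0878;0 0 0 0 0 0 0.0878;0 0 0 0 0 0 0.0878"
}}

```text
clock: 12.1
eef_pos: [662.5, 193.7, 122.2]
eef_rot: [[0.857, 0.515, 0.0], [0.515, -0.857, -0.0], [0.0, 0.0, -1.0]]
force: [0.1, -0.3, 0.6]
finger_gap: 88.0
```

```bash
python3 -c "
from h import *
im,m=look('wrist','w5');u=proj('wrist',(661.7,193.8,44),m)
b,n=brass(im,u,13);b,n=brass(im,b,12);print(u,b,n);p=onz('wrist',b,44,m);print(p.round(1))
go(p[0],p[1],28,31)"
```

```text
[254.33990136 213.65177156] [253.38495575 214.17256637] 226
[661.  194.2  44. ]
turn [ 0.0008 -0.0018 -0.0005] rows 1 | shift [-0.0016 -0.0013  0.0951] n 3 | at [663.  193.9 123.1] gap 87.8 t 12.15
```

Request:
{"method": "send_rows", "body": {
  "deltas": "-0.0014 -0.001 0.03 0 0 0 0.0878;0 0 0.03 0 0 0 0.0878;0 0 0.025 0 0 0 0.0878;0 0 0.01 0 0 0 0.0878;0 0 0 0 0 0 0.05;0 0 0 0 0 0 0.04;0 0 0 0 0 0 0.037;0 0 0 0 0 0 0.036;0 0 0 0 0 0 0.036;0 0 0 0 0 0 0.036;0 0 0 0 0 0 0.02;0 0 0 0 0 0 0.02"
}}

```text
clock: 13.15
eef_pos: [660.2, 194.4, 27.2]
eef_rot: [[0.857, 0.515, 0.0], [0.515, -0.857, -0.0], [0.0, 0.0, -1.0]]
force: [0.2, 0.1, -0.4]
finger_gap: 38.1
```

Request:
{"method": "send_rows", "body": {
  "deltas": "0 0 0 0 0 0 0.02;0 0 0 0 0 0 0.02;0 0 0 0 0 0 0.02;0 0 0 0 0 0 0.02"
}}

```text
clock: 13.48
eef_pos: [660.1, 194.3, 27.1]
eef_rot: [[0.857, 0.515, 0.0], [0.515, -0.857, -0.0], [0.0, 0.0, -1.0]]
force: [-0.4, -0.8, 3.0]
finger_gap: 33.5
```

```bash
python3 -c "
from h import *
print(get_obs()['eef_pos'],get_obs()['finger_gap']);go(523.9+.6,-31.2-.7,200,31)"
```

```text
[660.11071914 194.32251186  27.06001205] 33.507023678112965
turn [ 0.0002 -0.0001  0.0002] rows 1 | shift [-0.2328  0.1241 -0.1729] n 6 | at [660.1 194.3  27.1] gap 33.5 t 13.48
```

Request:
{"method": "send_rows", "body": {
  "deltas": "0 0 -0.0146 0 0 0 0.02;0 0 -0.04 0 0 0 0.02;0 0 -0.04 0 0 0 0.02;0 0 -0.04 0 0 0 0.02;0 0 -0.038 0 0 0 0.02;-0.0333 0.0177 0 0 0 0 0.02;-0.0333 0.0177 0 0 0 0 0.02;-0.0333 0.0177 0 0 0 0 0.02;-0.0333 0.0177 0 0 0 0 0.02;-0.0333 0.0177 0 0 0 0 0.02;-0.0333 0.0177 0 0 0 0 0.02;-0.0333 0.0177 0 0 0 0 0.02"
}}

```text
clock: 14.48
eef_pos: [522.6, -33.0, 199.2]
eef_rot: [[0.857, 0.516, -0.0], [0.516, -0.857, -0.0], [-0.0, -0.0, -1.0]]
force: [0.1, -1.1, -0.7]
finger_gap: 33.8
```

Request:
{"method": "send_rows", "body": {
  "deltas": "0 0 0 0 0 0.1222 0.02;0 0 0 0 0 0.1222 0.02;0 0 0 0 0 0.1222 0.02;0 0 0 0 0 0.1222 0.02;0 0 0 0 0 0.1222 0.02;0 0 0 0 0 0.1222 0.02;0 0 0 0 0 0.1222 0.02;0 0 0 0 0 0.1222 0.02;0 0 0 0 0 0.1222 0.02;0 0 0 0 0 0.1222 0.02;0 0 0 0 0 0.1222 0.02;0 0 0 0 0 0.1222 0.02"
}}

```text
clock: 15.48
eef_pos: [523.7, -31.8, 199.1]
eef_rot: [[0.597, -0.802, -0.001], [-0.802, -0.597, 0.0], [-0.001, 0.001, -1.0]]
force: [-0.3, -0.3, -0.6]
finger_gap: 33.6
```

Request:
{"method": "send_rows", "body": {
  "deltas": "0 0 0.03 0 0 0 0.02;0 0 0.035 0 0 0 0.02;0 0 0.035 0 0 0 0.02;0 0 0.02 0 0 0 0.02;0 0 0 0 0 0 0.02;0 0 0 0 0 0 0.02;0 0 0 0 0 0 0.02"
}}

```text
clock: 16.07
eef_pos: [524.9, -32.1, 80.4]
eef_rot: [[0.602, -0.799, 0.001], [-0.799, -0.602, -0.0], [0.001, -0.001, -1.0]]
force: [0.2, -0.2, -0.1]
finger_gap: 33.7
```

```bash
python3 -c "
from h import *
print(get_obs()['eef_pos'],get_obs()['finger_gap']);go(524,-31.4,42.6,-53)"
```

```text
[524.92129869 -32.06900473  80.41964889] 33.689674985310276
turn [-0.0009 -0.001  -0.0002] rows 1 | shift [-0.0011  0.0003  0.0378] n 1 | at [524.9 -32.1  80.4] gap 33.7 t 16.07
```

Request:
{"method": "send_rows", "body": {
  "deltas": "-0.001 0.0003 0.02 0 0 0 0.02;0 0 0.012 0 0 0 0.02;0 0 0.004 0 0 0 0.02;0 0 0.0018 0 0 0 0.02;0 0 0 0 0 0 0.02;0 0 0 0 0 0 0.036;0 0 0 0 0 0 0.039;0 0 0 0 0 0 0.044;0 0 0 0 0 0 0.048;0 0 0 0 0 0 0.048;0 0 0 0 0 0 0.048;0 0 -0.01 0 0 0 0.048"
}}

```text
clock: 17.07
eef_pos: [521.9, -31.1, 50.7]
eef_rot: [[0.602, -0.799, -0.003], [-0.799, -0.602, 0.0], [-0.002, 0.002, -1.0]]
force: [-0.5, -0.2, -1.0]
finger_gap: 48.2
```

Request:
{"method": "send_rows", "body": {
  "deltas": "0 0 -0.02 0 0 0 0.048;0 0 -0.035 0 0 0 0.048;0 0 -0.035 0 0 0 0.06;0 0 -0.035 0 0 0 0.07;-0.02 0 -0.02 0 0 0 0.07;-0.02 0 0 0 0 0 0.07;0 0 0 0 0 0 0.07;0 0 0 0 0 0 0.07;0 0 0 0 0 0 0.07"
}}

```text
clock: 17.82
eef_pos: [499.2, 0.3, 196.6]
eef_rot: [[0.602, -0.798, -0.0], [-0.798, -0.602, -0.0], [0.0, 0.0, -1.0]]
force: [-0.4, -0.3, 0.3]
finger_gap: 69.8
```

```bash
python3 -c "
from h import *
im,m=look('wrist','w6')
for q in[(576.6,9.1,47),(523.9,-31.2,59)]:
  u=proj('wrist',q,m)
  b,n=brass(im,u,7);print(u,b,n,onz('wrist',b,q[2],m).round(1))
print(pads(im,m,[tuple(proj('wrist',q,m).astype(int)) for q in[(471.2,-71.3,15),(418.6,-111.4,15)]]).round(1))
go(495,-321,215,-53)"
```

```text
[181.96013788 144.38023646] [180.80722892 144.53012048] 166 [577.4   9.9  47. ]
[254.34250198 145.73646067] [253.37209302 145.69767442] 172 [524.6 -30.7  59. ]
[[ 471.3  -71.    15. ]
 [ 418.6 -111.3   15. ]]
turn [ 0.0005 -0.0001 -0.0002] rows 1 | shift [ 0.2538  0.1968 -0.0186] n 7 | at [4.994e+02 1.000e-01 1.964e+02] gap 69.7 t 17.87
```

Request:
{"method": "send_rows", "body": {
  "deltas": "0 0 -0.019 0 0 0 0.0878;0.0213 0.0237 0 0 0 0 0.0878;0.0213 0.0237 0 0 0 0 0.0878;0.0213 0.0237 0 0 0 0 0.0878;0.0213 0.0237 0 0 0 0 0.0878;0.0213 0.0237 0 0 0 0 0.0878;0.0213 0.0237 0 0 0 0 0.0878;0.0213 0.0237 0 0 0 0 0.0878;0.0213 0.0237 0 0 0 0 0.0878;0 0 0 0 0 0 0.0878;0 0 0 0 0 0 0.0878;0 0 0 0 0 0 0.0878"
}}

```text
clock: 18.87
eef_pos: [449.9, -249.6, 214.9]
eef_rot: [[0.601, -0.8, -0.001], [-0.8, -0.601, 0.001], [-0.002, 0.0, -1.0]]
force: [1.0, 0.1, -0.5]
finger_gap: 87.5
```

```bash
python3 -c "
from h import *
im,m=look('wrist','w7')
for q in[(523,-369,56),(467.6,-277,68)]: print(proj('wrist',q,m))
go(468,-277,215,-53)"
```

```text
[270.85412236  25.68590914]
[257.64635311 152.16293072]
turn [ 0.0002  0.0017 -0.0004] rows 1 | shift [0.0332 0.0025 0.0001] n 1 | at [ 450.  -248.9  215.1] gap 87.7 t 18.92
```

View pics/w7.png

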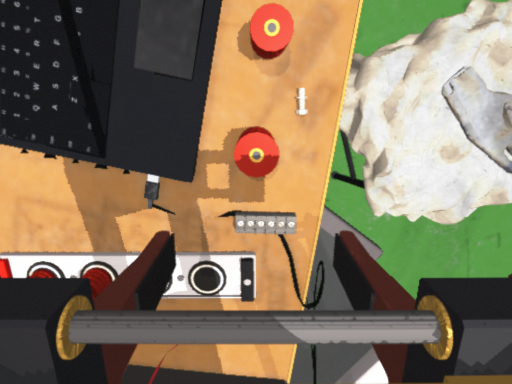

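Std3 brass at (271,28), std4 at (256,155); the laptop edge and a bolt at (302,100) are clear of the finger paths.

```bash
python3 -c "
from h import *
im=cv2.imread('pics/w7.png');m=np.load('pics/w7.npy',allow_pickle=True).item()
for uv,z in[((271,28),56),((256,155),68)]:
  b,n=brass(im,uv,9);p=onz('wrist',b,z,m);print(b,n,p.round(1));go(p[0],p[1],135,-53)
"
```

```text
[271.42152466  27.        ] 223 [ 522.  -368.5   56. ]
turn [ 0.0002  0.0017 -0.0004] rows 1 | shift [0.1388 0.0145 0.0801] n 4 | at [ 450.  -248.9  215.1] gap 87.7 t 18.92
[256.06666667 154.56363636] 165 [ 467.4 -274.4   68. ]
turn [ 0.0002  0.0017 -0.0004] rows 1 | shift [0.0308 0.0014 0.0801] n 3 | at [ 450.  -248.9  215.1] gap 87.7 t 18.92
```

Request:
{"method": "send_rows", "body": {
  "deltas": "0.0347 0.0036 0 0 0 0 0.0878;0.0347 0.0036 0 0 0 0 0.0878;0.0347 0.0036 0 0 0 0 0.0878;0.0347 0.0036 0 0 0 0 0.0878;0 0 0.04 0 0 0 0.0878;0 0 0.04 0 0 0 0.07;0 0 0 0 0 0 0.062;0 0 0 0 0 0 0.062;0 0 0 0 0 0 0.062"
}}

```text
clock: 19.67
eef_pos: [523.0, -368.4, 137.0]
eef_rot: [[0.603, -0.798, 0.0], [-0.798, -0.603, -0.0], [0.001, -0.0, -1.0]]
force: [0.1, -1.0, 0.1]
finger_gap: 64.6
```

```bash
python3 -c "
from h import *
im,m=look('wrist','w8');u=proj('wrist',(522,-368.5,56),m)
b,n=brass(im,u,13);b,n=brass(im,b,12);print(u,b,n);p=onz('wrist',b,56,m);print(p.round(1))
go(p[0],p[1],40,-53)"
```

```text
[256.34195731 210.50194296] [256.74887892 211.69058296] 223
[ 521.2 -367.9   56. ]
turn [-0.0005 -0.003   0.001 ] rows 1 | shift [-0.0024  0.0012  0.098 ] n 3 | at [ 523.6 -369.1  138. ] gap 62.9 t 19.72
```

Request:
{"method": "send_rows", "body": {
  "deltas": "-0.002 0.001 0.03 0 0 0 0.062;0 0 0.035 0 0 0 0.062;0 0 0.02 0 0 0 0.062;0 0 0.01 0 0 0 0.062;0 0 0 0 0 0 0.05;0 0 0 0 0 0 0.043;0 0 0 0 0 0 0.04;0 0 0 0 0 0 0.04;0 0 0 0 0 0 0.04;0 0 0 0 0 0 0.025;0 0 0 0 0 0 0.025;0 0 0 0 0 0 0.025"
}}

```text
clock: 20.72
eef_pos: [520.9, -368.7, 41.9]
eef_rot: [[0.602, -0.799, 0.001], [-0.799, -0.602, -0.001], [0.002, -0.0, -1.0]]
force: [-0.7, 0.2, 5.8]
finger_gap: 37.8
```

Request:
{"method": "send_rows", "body": {
  "deltas": "0 0 0 0 0 0 0.025;0 0 0 0 0 0 0.025;0 0 0 0 0 0 0.025"
}}

```text
clock: 20.97
eef_pos: [520.9, -368.7, 41.9]
eef_rot: [[0.602, -0.799, 0.001], [-0.799, -0.602, -0.001], [0.002, -0.0, -1.0]]
force: [-1.2, 0.3, 6.2]
finger_gap: 37.8
```

```bash
python3 -c "
from h import *
p=get_obs()['eef_pos'];d=np.array([521.2,-367.9])-p[:2];e=d@[.6,-.8];print(p,get_obs()['finger_gap'],e)
q=np.array([471.2,-71.3])+(0.9-e)*np.array([.6,-.8]);print(q);go(q[0],q[1],200,-53)"
```

```text
[ 520.92404349 -368.704255     41.94856023] 37.80973763534755 -0.4778300961293099
[472.02669806 -72.40226408]
turn [-0.0003 -0.002  -0.0002] rows 1 | shift [-0.2661 -0.1393 -0.1581] n 7 | at [ 520.9 -368.7   41.9] gap 37.8 t 20.97
```

Request:
{"method": "send_rows", "body": {
  "deltas": "0 0 -0.0181 0 0 0 0.025;0 0 -0.035 0 0 0 0.025;0 0 -0.035 0 0 0 0.025;0 0 -0.035 0 0 0 0.025;-0.0332 -0.0174 -0.035 0 0.002 0 0.025;-0.0333 -0.0174 0 0 0 0 0.025;-0.0333 -0.0174 0 0 0 0 0.025;-0.0333 -0.0174 0 0 0 0 0.025;-0.0333 -0.0174 0 0 0 0 0.025;-0.0333 -0.0174 0 0 0 0 0.025;-0.0333 -0.0175 0 0 0 0 0.025;-0.0332 -0.0175 0 0 0 0 0.025"
}}

```text
clock: 21.97
eef_pos: [471.6, -76.9, 191.8]
eef_rot: [[0.601, -0.799, 0.001], [-0.799, -0.601, -0.002], [0.002, 0.0, -1.0]]
force: [0.2, 1.2, -1.2]
finger_gap: 37.8
```

Request:
{"method": "send_rows", "body": {
  "deltas": "0 0 0.03 0 0 0 0.025;0 0 0.035 0 0 0 0.025;0 0 0.025 0 0 0 0.025;0 0 0.01 0 0 0 0.025;0 0 0 0 0 0 0.025;0 0 0 0 0 0 0.025;0 0 0 0 0 0 0.025"
}}

```text
clock: 22.55
eef_pos: [473.4, -79.0, 92.5]
eef_rot: [[0.602, -0.799, 0.002], [-0.799, -0.602, -0.002], [0.003, -0.001, -1.0]]
force: [0.3, 0.4, -1.2]
finger_gap: 37.7
```

```bash
python3 -c "
from h import *
go(472,-72.3,57.4,-53)"
```

```text
turn [-0.0006 -0.0031 -0.0003] rows 1 | shift [-0.0062 -0.0029  0.0351] n 1 | at [473.4 -79.   92.5] gap 37.7 t 22.55
```

Request:
{"method": "send_rows", "body": {
  "deltas": "-0.0062 -0.0029 0 0 -0.003 0 0.025;0 0 0.015 0 0 0 0.025;0 0 0.01 0 0 0 0.025;0 0 0.005 0 0 0 0.025;0 0 0 0 0 0 0.025;0 0 0 0 0 0 0.025"
}}

```text
clock: 23.05
eef_pos: [471.5, -71.9, 62.3]
eef_rot: [[0.602, -0.799, -0.0], [-0.799, -0.602, 0.001], [-0.001, -0.0, -1.0]]
force: [-0.3, -0.6, -1.2]
finger_gap: 37.5
```

```bash
python3 -c "
from h import *
go(472,-72.3,57.4,-53)"
```

```text
turn [-0.0003  0.0006 -0.0002] rows 1 | shift [ 0.0006 -0.0002  0.0049] n 1 | at [471.5 -71.9  62.3] gap 37.5 t 23.05
```

Request:
{"method": "send_rows", "body": {
  "deltas": "0.0006 0 0.0033 0 0 0 0.025;0 0 0.0016 0 0 0 0.025;0 0 0 0 0 0 0.025;0 0 0 0 0 0 0.039;0 0 0 0 0 0 0.042;0 0 0 0 0 0 0.046;0 0 0 0 0 0 0.05;0 0 0 0 0 0 0.05;0 0 0 0 0 0 0.05;0 0 -0.01 0 0 0 0.05;0 0 -0.02 0 0 0 0.05;0 0 -0.035 0 0 0 0.05"
}}

```text
clock: 24.05
eef_pos: [469.1, -71.8, 120.1]
eef_rot: [[0.602, -0.799, -0.007], [-0.799, -0.602, 0.003], [-0.006, 0.004, -1.0]]
force: [0.2, 0.1, -0.3]
finger_gap: 50.3
```

Request:
{"method": "send_rows", "body": {
  "deltas": "0 0 -0.035 0 0 0 0.06;0 0 -0.035 0 0 0 0.07;-0.02 0 -0.015 0 0 0 0.07;-0.02 0 0 0 0 0 0.07;0 0 0 0 0 0 0.07;0 0 0 0 0 0 0.07;0 0 0 0 0 0 0.07"
}}

```text
clock: 24.63
eef_pos: [447.8, -40.9, 206.6]
eef_rot: [[0.602, -0.798, -0.001], [-0.798, -0.602, 0.0], [-0.001, 0.0, -1.0]]
force: [-0.8, 0.2, 0.0]
finger_gap: 69.9
```

```bash
python3 -c "
from h import *
im,m=look('wrist','w9')
for q in[(576.6,9.1,47),(523.9,-31.2,59),(471.2,-71.3,71)]:
  u=proj('wrist',q,m)
  b,n=brass(im,u,7);print(u,b,n,onz('wrist',b,q[2],m).round(1))
print(pads(im,m,[tuple(proj('wrist',q,m).astype(int)) for q in[(418.6,-111.4,15)]]).round(1))
go(467.4,-274.4,200,-53)"
```

```text
[115.10392062 144.91622909] [113.71631206 145.15602837] 141 [577.5  10.1  47. ]
[182.05380108 146.18855776] [180.91823899 146.36477987] 159 [524.6 -30.4  59. ]
[254.72234209 147.82527161] [253.9673913  146.55978261] 184 [472.4 -71.8  71. ]
[[ 418.8 -110.9   15. ]]
turn [ 0.0005  0.001  -0.0001] rows 1 | shift [0.198  0.1249 0.0064] n 5 | at [448.  -41.1 206.4] gap 70.2 t 24.68
```

Request:
{"method": "send_rows", "body": {
  "deltas": "0.033 0.0208 0 0 0 0 0.0878;0.033 0.0208 0 0 0 0 0.0878;0.033 0.0208 0 0 0 0 0.0878;0.033 0.0208 0 0 0 0 0.0878;0.033 0.0208 0 0 0 0 0.0878;0.033 0.0208 0 0 0 0 0.0878;0 0 0.03 0 0 0 0.0878;0 0 0.03 0 0 0 0.07;0 0 0 0 0 0 0.066;0 0 0 0 0 0 0.066;0 0 0 0 0 0 0.066"
}}

```text
clock: 25.6
eef_pos: [467.4, -274.1, 147.1]
eef_rot: [[0.602, -0.799, -0.001], [-0.799, -0.602, 0.001], [-0.001, 0.0, -1.0]]
force: [0.1, 0.5, 0.2]
finger_gap: 66.9
```

```bash
python3 -c "
from h import *
im,m=look('wrist','w10');u=proj('wrist',(467.4,-274.4,68),m)
b,n=brass(im,u,13);b,n=brass(im,b,12);print(u,b,n);p=onz('wrist',b,68,m);print(p.round(1))
go(p[0],p[1],50,-53)"
```

```text
[255.33374345 210.1931739 ] [255.57391304 210.86956522] 230
[ 466.9 -274.1   68. ]
turn [-0.0003 -0.0006  0.0002] rows 1 | shift [-0.0007  0.0006  0.0978] n 3 | at [ 467.9 -274.3  147.8] gap 66.0 t 25.65
```

Request:
{"method": "send_rows", "body": {
  "deltas": "-0.0007 0.0006 0.03 0 0 0 0.066;0 0 0.035 0 0 0 0.066;0 0 0.02 0 0 0 0.066;0 0 0.012 0 0 0 0.066;0 0 0 0 0 0 0.055;0 0 0 0 0 0 0.047;0 0 0 0 0 0 0.044;0 0 0 0 0 0 0.044;0 0 0 0 0 0 0.044;0 0 0 0 0 0 0.03;0 0 0 0 0 0 0.03;0 0 0 0 0 0 0.03"
}}

```text
clock: 26.65
eef_pos: [466.8, -274.1, 50.8]
eef_rot: [[0.602, -0.799, 0.001], [-0.799, -0.602, -0.001], [0.001, -0.0, -1.0]]
force: [-0.5, 0.5, 7.7]
finger_gap: 42.0
```

Request:
{"method": "send_rows", "body": {
  "deltas": "0 0 0 0 0 0 0.03;0 0 0 0 0 0 0.03;0 0 0 0 0 0 0.03"
}}

```text
clock: 26.9
eef_pos: [466.7, -274.1, 50.8]
eef_rot: [[0.602, -0.799, 0.001], [-0.799, -0.602, -0.001], [0.001, -0.0, -1.0]]
force: [-1.0, 0.8, 6.8]
finger_gap: 41.8
```

```bash
python3 -c "
from h import *
p=get_obs()['eef_pos'];d=np.array([466.9,-274.1])-p[:2];e=d@[.6,-.8];print(p,get_obs()['finger_gap'],e)
q=np.array([418.6,-111.3])+(0.5-e)*np.array([.6,-.8]);print(q);go(q[0],q[1],200,-53)"
```

```text
[ 466.72828679 -274.09581914   50.83378067] 41.770693730210944 0.10637261964637901
[ 418.83617643 -111.6149019 ]
turn [-0.0004 -0.001  -0.0002] rows 1 | shift [-0.1586 -0.0595 -0.1492] n 4 | at [ 466.7 -274.1   50.8] gap 41.8 t 26.9
```

Request:
{"method": "send_rows", "body": {
  "deltas": "0 0 -0.019 0 0 0 0.03;0 0 -0.035 0 0 0 0.03;0 0 -0.035 0 0 0 0.03;0 0 -0.035 0 0 0 0.03;0 0 -0.025 0 0 0 0.03;-0.0264 -0.0099 0 0 0 0 0.03;-0.0264 -0.0099 0 0 0 0 0.03;-0.0264 -0.0099 0 0 0 0 0.03;-0.0264 -0.0099 0 0 0 0 0.03;-0.0264 -0.0099 0 0 0 0 0.03;-0.0264 -0.0099 0 0 0 0 0.03;0 0 0 0 0 0 0.03"
}}

```text
clock: 27.9
eef_pos: [414.8, -106.9, 198.3]
eef_rot: [[0.603, -0.798, -0.004], [-0.798, -0.603, 0.004], [-0.006, 0.001, -1.0]]
force: [-0.1, 0.3, -1.2]
finger_gap: 41.7
```

Request:
{"method": "send_rows", "body": {
  "deltas": "0 0 0.03 0 0 0 0.03;0 0 0.03 0 0 0 0.03;0 0 0.025 0 0 0 0.03;0 0 0.015 0 0 0 0.03;0 0 0 0 0 0 0.03;0 0 0 0 0 0 0.03;0 0 0 0 0 0 0.03"
}}

```text
clock: 28.48
eef_pos: [419.0, -111.8, 99.6]
eef_rot: [[0.602, -0.799, 0.0], [-0.799, -0.602, 0.0], [0.0, -0.0, -1.0]]
force: [0.2, 1.0, -1.2]
finger_gap: 41.7
```

```bash
python3 -c "
from h import *
go(418.8,-111.6,66.3,-53)"
```

```text
turn [-0.0005 -0.0001 -0.0003] rows 1 | shift [-0.0003  0.      0.0333] n 1 | at [ 419.  -111.8   99.6] gap 41.7 t 28.48
```

Request:
{"method": "send_rows", "body": {
  "deltas": "-0.0003 0 0.018 0 0 0 0.03;0 0 0.01 0 0 0 0.03;0 0 0.004 0 0 0 0.03;0 0 0.0012 0 0 0 0.03;0 0 0 0 0 0 0.03;0 0 0 0 0 0 0.043;0 0 0 0 0 0 0.046;0 0 0 0 0 0 0.05;0 0 0 0 0 0 0.054;0 0 0 0 0 0 0.054;0 0 0 0 0 0 0.054;0 0 0 0 0 0 0.054"
}}

```text
clock: 29.48
eef_pos: [418.1, -111.0, 65.7]
eef_rot: [[0.602, -0.799, -0.001], [-0.799, -0.602, 0.001], [-0.001, 0.0, -1.0]]
force: [-0.2, 0.5, 0.4]
finger_gap: 53.7
```

Request:
{"method": "send_rows", "body": {
  "deltas": "0 0 -0.01 0 0 0 0.054;0 0 -0.02 0 0 0 0.054;0 0 -0.03 0 0 0 0.054;0 0 -0.03 0 0 0 0.054;0 0 -0.03 0 0 0 0.06;-0.02 0 -0.015 0 0 0 0.07;-0.02 0 0 0 0 0 0.07;0 0 0 0 0 0 0.07;0 0 0 0 0 0 0.07;0 0 0 0 0 0 0.07"
}}

```text
clock: 30.32
eef_pos: [394.4, -79.6, 200.5]
eef_rot: [[0.602, -0.798, -0.0], [-0.798, -0.602, 0.0], [-0.0, 0.0, -1.0]]
force: [0.3, -0.9, 1.5]
finger_gap: 69.9
```

```bash
python3 -c "
from h import *
im,m=look('wrist','w11')
for q in[(576.6,9.1,47),(523.9,-31.2,59),(471.2,-71.3,71),(418.6,-111.4,83)]:
  u=proj('wrist',q,m)
  b,n=brass(im,u,8);print(u,b,n,onz('wrist',b,q[2],m).round(1))
go(467.4,-274.4,200,-53)
s=snapshot('scene');cv2.imwrite('pics/s2.png',s)
a=cv2.resize(im[70:230,:],(768,240));b=cv2.resize(s[150:250,180:350],(578,340));c=np.zeros((580,768,3),np.uint8);c[:240]=a;c[240:,:578]=b;cv2.imwrite('pics/fin.png',c)"
```

```text
[ 42.19138951 144.47338561] [ 40.27878788 144.92727273] 165 [577.9  10.6  47. ]
[106.98529502 145.67232764] [105.05113636 145.81818182] 176 [525.2 -30.   59. ]
[177.75130701 147.23805322] [176.47368421 145.88421053] 190 [472.7 -71.6  71. ]
[255.02863175 148.95373661] [254.14953271 148.5       ] 214 [ 419.4 -111.3   83. ]
turn [ 0.0003  0.0008 -0.0002] rows 1 | shift [0.1993 0.059  0.0003] n 5 | at [394.5 -79.7 200.3] gap 70.3 t 30.37
```

View pics/fin.png

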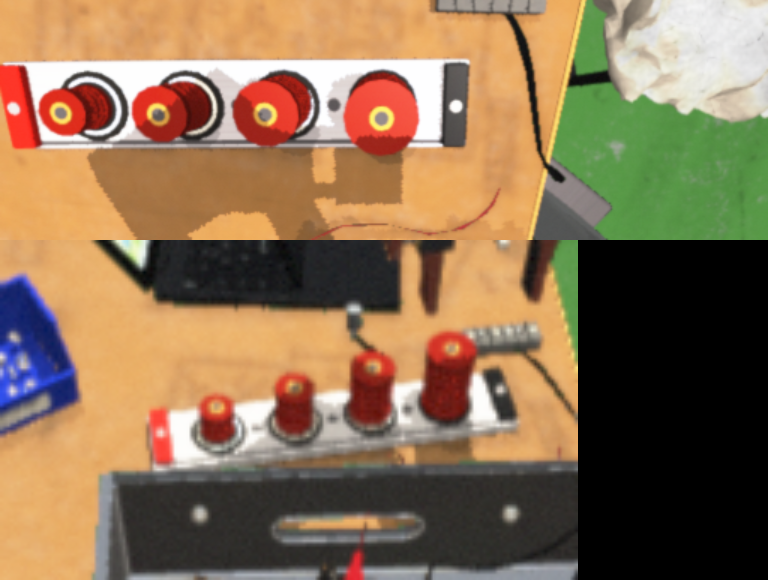

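The picture shows all four upright, shortest at red to tallest at black. As an independent cross-check, I'll compare drum tops with pad positions using the scene camera only.

```bash
python3 -c "
from h import *
s=cv2.imread('pics/s2.png')
P=[(575.3,8.4,47),(521.3,-30.2,59),(469.6,-70.5,71),(416.9,-110.2,83)]
for q in P:
  u=proj('scene',q);r=5;x0,y0=np.round(u).astype(int)
  c=cv2.resize(s[y0-r:y0+r+1,x0-r:x0+r+1],None,fx=4,fy=4,interpolation=cv2.INTER_CUBIC)
  h=cv2.cvtColor(c,cv2.COLOR_BGR2HSV);m=(h[...,0]>8)&(h[...,0]<40);yy,xx=np.nonzero(m)
  b=np.array([x0-r+(xx.mean()-1.5)/4,y0-r+(yy.mean()-1.5)/4]);print(u.round(1),b.round(1),m.sum(),(onz('scene',b,q[2])-q).round(1))
"
```

```text
[243.6 198.6] [244.3 196.6] 736 [ 2.1 -7.4  0. ]
[266.8 193.5] [268.  192.2] 561 [-0.7 -5.9  0. ]
[289.7 187.7] [290.3 186.1] 383 [ 1.2 -6.2  0. ]
[313.  182.1] [313.  180.7] 330 [ 2.1 -4.9  0. ]
```

The scene brass mask was contaminated (blobs far too large), so those numbers aren't reliable. I'll overlay the outlines expected for perfectly centred drums instead.

```bash
python3 -c "
from h import *
s=cv2.imread('pics/s2.png');x0,y0,x1,y1=220,165,340,225;k=6
c=cv2.resize(s[y0:y1,x0:x1],None,fx=k,fy=k,interpolation=cv2.INTER_CUBIC)
for (x,y),h,r in zip([(576.6,9.1),(523.9,-31.2),(471.2,-71.3),(418.6,-111.4)],(32,44,56,68),(15,17,19,21)):
  for z,R,col in((15,24,(255,0,0)),(15+h,r,(0,255,0)),(15+h,2,(255,255,0))):
    q=np.array([proj('scene',(x+R*np.cos(t),y+R*np.sin(t),z)) for t in np.linspace(0,6.28,40)])
    cv2.polylines(c,[(((q-[x0,y0])+.5)*k).astype(int)],False,col,1)
cv2.imwrite('pics/ov.png',c)"
```

```text
(no output)
```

View pics/ov.png

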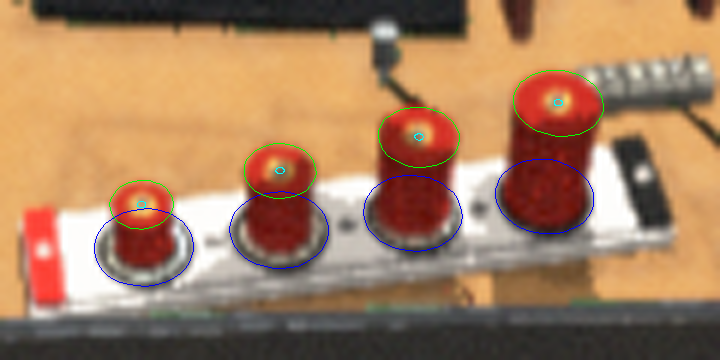

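The overlay fits: pad rings and drum tops coincide with the outlines for centred drums. The gripper is clear, so I'm handing in.

```bash
python3 -c "
from plant import *
print(hand_in())"
```

```text
the job is handed in; nothing more can be done
None
```

All four standoffs are on the rail in height order, with the shortest next to the red end stop and the tallest at the black end. They are upright and released, and the gripper is well clear above them. I handed in at about 30 s of the 112 s allowed.

- **Wrist camera:** viewed from straight above each pad, right after placing, every drum was within about 1.3 mm of its pad centre. When seen again later from the side, drums 1 to 3 read up to about 2 mm off.
- **Scene camera:** outlines drawn for perfectly centred drums matched both the tops and the pad rings to within about a pixel (2–3 mm).
- **Disagreement:** an automatic brass-insert check in the scene picture gave offsets of 5–7 mm. Its colour mask picked up far more than the inserts, so I discarded it and used the outline check instead.
- **Contact forces:** the highest reading I saw was about 8 N, but forces were only reported at the end of each move.

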